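# Find the released lid of the standards store and push it open

### The arm

A 7-joint arm with a two-finger parallel gripper is mounted at the origin on a cart in front of the work surface, level with it; the furniture and walls round the work are solid. World frame = base frame: x ahead of the robot, y to its left, z up, the work surface at z = 0. Lengths are in m, angles in rad, forces in N, time in s.
With the tool pointing down it reaches from about 0.4 to 0.85 m from the base axis. Payload 4.5 kg.
Tool frame: the origin (TCP) lies at the very end of the fingers, on their centre line; the grasp point (between the pads) lies 19 mm behind it; z points along the fingers, y is the line along which they close (so a half turn about z gives the same grasp; the last joint's range is limited). The gripper opens to 88 mm and grips with 3 to 60 N. Pads are 18 mm wide; open, the fingers measure 123 mm over their backs; the gripper's body (75 mm by 187 mm) begins 45 mm behind the grasp point.
Start: joints at [1.155, 0.689, -0.195, 1.565, 0.157, 0.902, -0.215], TCP at [0.272, -0.563, 0.206] pointing down, gripper open.
Joint ranges: [-3.01, 3.01], [-0.46, 2.08], [-1.47, 1.51], [0.13, 2.56], [-1, 4.14], [0.04, 2.09], [-2.66, 2.66]. Speed limits (rad/s): [2.57, 2.57, 3.14, 3.14, 3.14, 3.14, 3.14].

### API

Orientations are given as a rotation vector (axis times angle).
In Python, from bench import arm gives the robot as it stands. Calls block until the motion is done:
- arm.move_pose(position, orientation): joint-space move of the TCP to a pose.
- arm.move_straight(position, attitude=None, max_speed=0.15): straight line of the TCP; attitude=None keeps the orientation; max_speed is the mean speed in m/s.
- arm.move_joints(angles): joint-space move.
- arm.gripper_to(opening, force=None): finger opening in m; force is the grip in N (None keeps the last); returns when the fingers have stopped.
- arm.pause(seconds).
- arm.inverse_kinematics(position, orientation): joint angles nearest the present ones, or None.
- arm.get_state(): the state.
- arm.read_camera(name): name is "scene" or "side" or "wrist"; returns the picture (420x560x3 uint8, blue, green, red); there is no depth.
- arm.calibration(name): a dict with "intrinsics" (3x3 intrinsics, pixels), "camera_from_world" (4x4, takes a point from world to camera coordinates). Camera axes: x right, y down, z forward; pixel columns grow to the right and rows downward; lengths in m; the calibration is good to about 2 mm. The wrist camera is an equidistant fisheye: a pixel r from the principal point sees the ray r / f radians off the axis. A picture is of the moment at which its call begins: read the wrist's pose just before it. calibration takes no time and is no camera call; for the wrist camera it gives the pose at the moment of the call.
A pose or a line that the arm cannot do raises arm.Unreachable and nothing moves.
- arm.job_done(): hands the job in; it is judged then, once.
The state is a dict: "time_s": time; "joint_positions": joint angles; "qd": joint speeds; "effort": joint torques, N m; "tool_pos": TCP position; "orientation": TCP orientation; "force": force on the tool from outside, world axes, zero at the start; "wrist_torque": the same for the moment, N m; "opening": finger opening in m; "finger_force": force on a finger pad.
Only numpy, scipy, OpenCV 4.12 (cv2) and the standard library are available. Lean on these libraries where they do the work, as an engineer would, in place of code of your own. Each camera call takes 0.05 s, during which the arm holds its last target. There are 200 camera calls.

### The job

One of the four compartments of the standards store has been released, but its lids all look alike. Press gently on the dimpled tail of one lid after another until you find the lid that rocks, then push that lid open, all the way back past upright, so that it stands open by itself. Use only the outside of the fingers: force nothing, pinch or lift nothing, and leave the other things on the bench where they are.

Things in the scene. Friction and masses are not known exactly. Their poses are not given: they have to be found in the camera images.
- store: white steel store for standards, bolted to the bench, 170 (x) x 340 (y) x 80 mm high, with 22 mm wide, 3 mm thick flanges at the ends. Origin: centre of its underside; +x points away from the robot at yaw 0. On top, flush, four identical blue lids, 80 mm apart along y: lid_a at y = +120 mm, b +40, c -40, d -120. Three, drawn at random, are locked; one is free; nothing outside shows which.
- lid_a (a joint): angle of this lid, rad: 0 shut and flush; grows as the tail sinks and the long arm rises; 1.57 upright; 1.75 at its stop, leaning a little away from the robot. A locked lid sinks 1 mm at the tail, then meets a sprung lock post (5 N per mm) and springs back to 0.06 or less. A free one turns on a friction hinge (0.10 N m, 3 to 5 N at the dimple) and stays at whatever angle it is left.
- lid_a_hinge (a point): middle of the cross pin (axis along the store's y) on which this lid, a plate 130 (x) x 72 (y) x 8 mm, turns: store x = +18, z = 76 mm. The long arm reaches 85 mm from it towards the robot, the short tail 45 mm away from the robot. Below the tail is an open well 45 mm (x) x 72 mm (y), clear to 48 mm below the store's top.
- lid_a_tail (a point): the round dark dimple on top of the tail, 30 mm from the pin; moves with the lid. A closed pair of fingers pressed straight down here until the tips are 20 to 25 mm below the store's top tips a free lid to about 0.9 rad or more.
- lid_a_lip (a point): middle of the ribbed lip's edge at half the lid's thickness, 85 mm from the pin; moves with the lid. From about 0.8 rad upwards the lid can be pushed on from the robot's side, level and away from the robot, with the fingertips some 10 to 25 mm below the lip, so that the lip stays clear of the gripper above them. An open lid's lip stands 160 mm above the bench.
- lid_b (a joint): angle of this lid, rad: 0 shut and flush; grows as the tail sinks and the long arm rises; 1.57 upright; 1.75 at its stop, leaning a little away from the robot. A locked lid sinks 1 mm at the tail, then meets a sprung lock post (5 N per mm) and springs back to 0.06 or less. A free one turns on a friction hinge (0.10 N m, 3 to 5 N at the dimple) and stays at whatever angle it is left.
- lid_b_hinge (a point): middle of the cross pin (axis along the store's y) on which this lid, a plate 130 (x) x 72 (y) x 8 mm, turns: store x = +18, z = 76 mm. The long arm reaches 85 mm from it towards the robot, the short tail 45 mm away from the robot. Below the tail is an open well 45 mm (x) x 72 mm (y), clear to 48 mm below the store's top.
- lid_b_tail (a point): the round dark dimple on top of the tail, 30 mm from the pin; moves with the lid. A closed pair of fingers pressed straight down here until the tips are 20 to 25 mm below the store's top tips a free lid to about 0.9 rad or more.
- lid_b_lip (a point): middle of the ribbed lip's edge at half the lid's thickness, 85 mm from the pin; moves with the lid. From about 0.8 rad upwards the lid can be pushed on from the robot's side, level and away from the robot, with the fingertips some 10 to 25 mm below the lip, so that the lip stays clear of the gripper above them. An open lid's lip stands 160 mm above the bench.
- lid_c (a joint): angle of this lid, rad: 0 shut and flush; grows as the tail sinks and the long arm rises; 1.57 upright; 1.75 at its stop, leaning a little away from the robot. A locked lid sinks 1 mm at the tail, then meets a sprung lock post (5 N per mm) and springs back to 0.06 or less. A free one turns on a friction hinge (0.10 N m, 3 to 5 N at the dimple) and stays at whatever angle it is left.
- lid_c_hinge (a point): middle of the cross pin (axis along the store's y) on which this lid, a plate 130 (x) x 72 (y) x 8 mm, turns: store x = +18, z = 76 mm. The long arm reaches 85 mm from it towards the robot, the short tail 45 mm away from the robot. Below the tail is an open well 45 mm (x) x 72 mm (y), clear to 48 mm below the store's top.
- lid_c_tail (a point): the round dark dimple on top of the tail, 30 mm from the pin; moves with the lid. A closed pair of fingers pressed straight down here until the tips are 20 to 25 mm below the store's top tips a free lid to about 0.9 rad or more.
- lid_c_lip (a point): middle of the ribbed lip's edge at half the lid's thickness, 85 mm from the pin; moves with the lid. From about 0.8 rad upwards the lid can be pushed on from the robot's side, level and away from the robot, with the fingertips some 10 to 25 mm below the lip, so that the lip stays clear of the gripper above them. An open lid's lip stands 160 mm above the bench.
- lid_d (a joint): angle of this lid, rad: 0 shut and flush; grows as the tail sinks and the long arm rises; 1.57 upright; 1.75 at its stop, leaning a little away from the robot. A locked lid sinks 1 mm at the tail, then meets a sprung lock post (5 N per mm) and springs back to 0.06 or less. A free one turns on a friction hinge (0.10 N m, 3 to 5 N at the dimple) and stays at whatever angle it is left.
- lid_d_hinge (a point): middle of the cross pin (axis along the store's y) on which this lid, a plate 130 (x) x 72 (y) x 8 mm, turns: store x = +18, z = 76 mm. The long arm reaches 85 mm from it towards the robot, the short tail 45 mm away from the robot. Below the tail is an open well 45 mm (x) x 72 mm (y), clear to 48 mm below the store's top.
- lid_d_tail (a point): the round dark dimple on top of the tail, 30 mm from the pin; moves with the lid. A closed pair of fingers pressed straight down here until the tips are 20 to 25 mm below the store's top tips a free lid to about 0.9 rad or more.
- lid_d_lip (a point): middle of the ribbed lip's edge at half the lid's thickness, 85 mm from the pin; moves with the lid. From about 0.8 rad upwards the lid can be pushed on from the robot's side, level and away from the robot, with the fingertips some 10 to 25 mm below the lip, so that the lip stays clear of the gripper above them. An open lid's lip stands 160 mm above the bench.
- buffer_jar: white round reagent jar with screw cap, 46 mm across, 84 mm tall, standing to the left of the store; origin at the centre of its foot. Bystander.
- marker_blue: white and blue marker pen, 138 x 11 x 13 mm, lying to the left in front of the store. Bystander.
- sealing_film: roll of sealing film standing on end, 54 mm across, 50 mm tall, behind the store. Bystander.
- weigh_boat: flat white weighing boat, 62 x 72 x 10 mm, in front of the store to the right. Bystander.

How it is judged:
On the way, in this order (a step that is already met when the one before it is completed fails the run):
1. a lid has been rocked: its tail pressed down and its lip raised (value of joint any of lid_a, lid_b, lid_c, lid_d above 0.35 rad), for 0.1 s.
2. that lid has been pushed open past upright (value of joint any of lid_a, lid_b, lid_c, lid_d above 1.6 rad), for 0.2 s.
At the end, for the whole second after the job is handed in: One lid stands open past upright by itself (more than 1.6 rad) and at rest, the other three are shut (less than 0.1 rad), and the jar, the marker, the film roll and the weighing boat are within 25 mm of where they were (((value of joint lid_a above 1.6 rad and value of joint each of lid_b, lid_c, lid_d below 0.1 rad) or (value of joint lid_b above 1.6 rad and value of joint each of lid_a, lid_c, lid_d below 0.1 rad) or (value of joint lid_c above 1.6 rad and value of joint each of lid_a, lid_b, lid_d below 0.1 rad) or (value of joint lid_d above 1.6 rad and value of joint each of lid_a, lid_b, lid_c below 0.1 rad)) and velocity of joint each of lid_a, lid_b, lid_c, lid_d below 0.05 rad/s and distance of each of buffer_jar, marker_blue, sealing_film, weigh_boat from where it was at the start of the episode below 0.025 m); the robot touches nothing.
It fails at once if the store or a lid is pushed or squeezed with more than 30 N (contact force between any of the fingers, the arm and store above 30 N).
It fails at once if the jar, the marker, the film roll or the weighing boat is shifted by more than 25 mm or lifted (distance of any of buffer_jar, marker_blue, sealing_film, weigh_boat from where it was at the start of the episode above 0.025 m or height (world z) of any of buffer_jar, marker_blue, sealing_film, weigh_boat above 0.02 m).
It also fails if it takes over 54 s, if anything falls off the work surface, if the arm or the gripper's body presses on something with over 40 N, if the wrist force passes 120 N, or if a joint passes its speed limit or range.

## Working session

There is one attempt and no reset: what is moved stays moved. The work goes in short steps, each a Python script; the robot and the scene stay as the last script left them, time stands still between calls to the robot, and variables do not carry over. Pictures are saved under pics/ and viewed, at most 10 in all, crops included, and the job is handed in when it is done.

```bash
mkdir -p pics; ls; python3 - <<'E'
from bench import arm
import cv2,numpy as np
for n in("scene","side"):
    cv2.imwrite(f"pics/{n}0.png",arm.read_camera(n)); c=arm.calibration(n); print(n,np.round(c["intrinsics"],1).tolist(),np.round(c["camera_from_world"],3).tolist())
s=arm.get_state();print(s["time_s"],s["orientation"],s["force"])
E
```

```text
pics
scene [[394.2, 0.0, 282.3], [0.0, 394.2, 208.8], [0.0, 0.0, 1.0]] [[-0.603, -0.798, 0.006, 0.401], [-0.321, 0.236, -0.917, 0.258], [0.73, -0.555, -0.398, 0.795], [0.0, 0.0, 0.0, 1.0]]
side [[473.6, 0.0, 280.8], [0.0, 473.6, 218.8], [0.0, 0.0, 1.0]] [[0.984, -0.179, -0.015, -0.582], [-0.084, -0.382, -0.92, 0.141], [0.159, 0.907, -0.391, 1.381], [0.0, 0.0, 0.0, 1.0]]
0.1 [-3.06096417e+00 -7.00339167e-01  7.25587672e-04] [-0.02411607 -0.27117454 -0.1840155 ]
```

View pics/scene0.png

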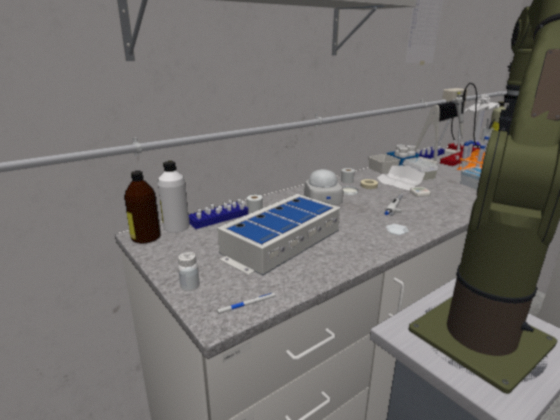

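View pics/side0.png

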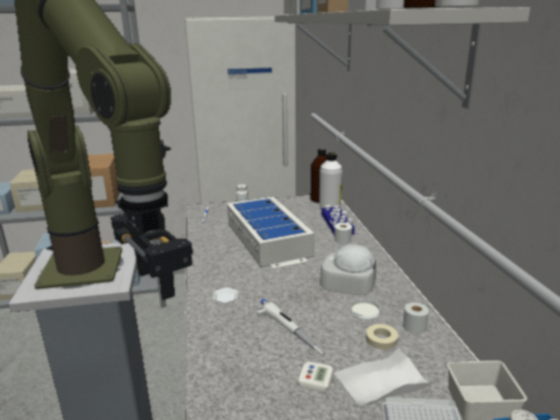

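Both views show the store with its four blue lids: scene at about (285,225), side at about (268,225). I'll enlarge both.

```bash
python3 - <<'E'
import cv2,numpy as np
a=cv2.imread("pics/scene0.png")[185:275,210:350];b=cv2.imread("pics/side0.png")[190:275,215:325]
r=lambda i:cv2.resize(i,(780,int(i.shape[0]*780/i.shape[1])),interpolation=cv2.INTER_CUBIC)
A=r(a);B=r(b);print(A.shape,B.shape)
cv2.imwrite("pics/ca.png",A);cv2.imwrite("pics/cb.png",B[:600])
for n in("scene","side"):
    h=cv2.imread(f"pics/{n}0.png");hs=cv2.cvtColor(h,cv2.COLOR_BGR2HSV)
    m=cv2.inRange(hs,(100,140,60),(125,255,255))
    k,_,st,c=cv2.connectedComponentsWithStats(m)
    print(n,[(st[i].tolist(),np.round(c[i],1).tolist()) for i in range(1,k) if st[i][4]>40])
E
```

```text
(501, 780, 3) (602, 780, 3)
scene [([288, 198, 42, 16, 266], [308.6, 205.5]), ([189, 205, 58, 23, 548], [215.6, 216.7]), ([271, 205, 43, 18, 315], [292.1, 213.4]), ([251, 213, 46, 20, 375], [273.5, 222.1]), ([229, 221, 48, 22, 430], [252.9, 231.7])]
side [([247, 69, 24, 3, 46], [258.2, 70.0]), ([238, 201, 35, 9, 165], [254.0, 205.1]), ([244, 208, 38, 11, 214], [261.4, 213.0]), ([323, 209, 10, 21, 73], [326.9, 216.3]), ([251, 216, 41, 12, 239], [269.9, 221.7]), ([259, 225, 43, 13, 258], [279.4, 231.1]), ([537, 414, 15, 6, 69], [543.5, 416.4])]
```

View pics/ca.png

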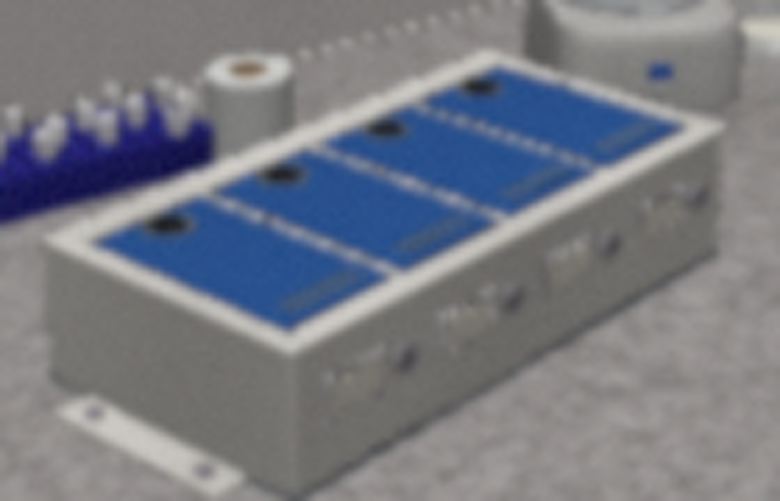

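View pics/cb.png

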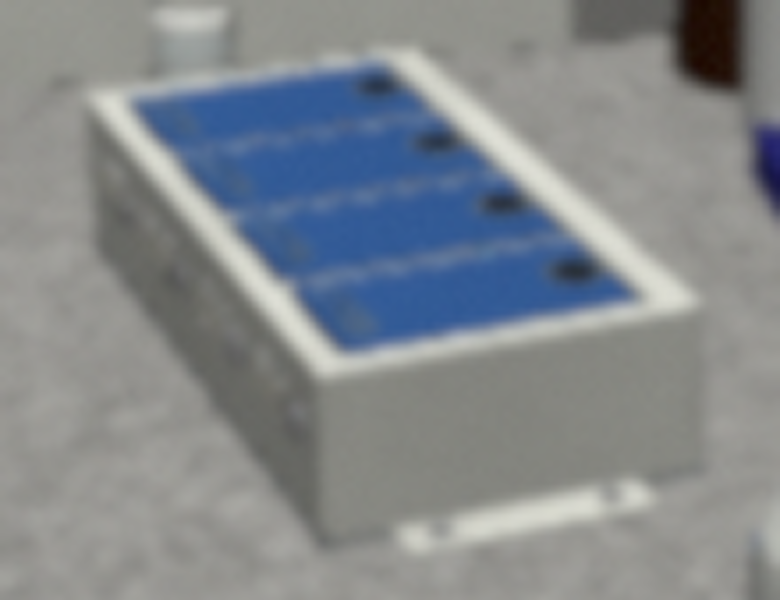

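Scene crop: dimples a(168,224) b(281,173) c(385,128) d(480,86); side crop: a(378,84) b(436,141) c(502,203) d(573,270). Top corners are clear in both, so I'll fit the pose to these.

```bash
cat > fit.py <<'E'
from bench import arm
import numpy as np
from scipy.optimize import least_squares
obs={"scene":(780/140,(210,185),[(168,224),(281,173),(385,128),(480,86),(50,240),(290,350),(722,125),(487,52)]),
"side":(780/110,(215,190),[(378,84),(436,141),(502,203),(573,270),(405,50),(90,97),(325,375),(697,300)])}
L=np.array([(.048,y) for y in(.12,.04,-.04,-.12)]+[(.085,.17),(-.085,.17),(-.085,-.17),(.085,-.17)])
def W(p): 
    c,s=np.cos(p[2]),np.sin(p[2]); return np.c_[L@np.array([[c,s],[-s,c]])+p[:2],np.full(8,p[3])]
def proj(n,P):
    c=arm.calibration(n);q=np.c_[P,np.ones(len(P))]@np.array(c["camera_from_world"]).T
    q=q[:,:3]@np.array(c["intrinsics"]).T; return q[:,:2]/q[:,2:]
def res(p):
    return np.concatenate([(proj(n,W(p))-((np.array(u)+.5)/s-.5+o)).ravel() for n,(s,o,u) in obs.items()])
if __name__=="__main__":
    r=least_squares(res,[.6,.1,0,.08]);print(np.round(r.x,4));print(np.round(r.fun.reshape(2,8,2),1).tolist())
    np.save("pose.npy",r.x)
    print(np.round(W(r.x)[:4],3).tolist())
E
python3 fit.py
```

```text
[0.5627 0.0773 0.2024 0.0794]
[[[0.4, 0.7], [0.6, 0.8], [0.4, 0.7], [0.3, 0.8], [-1.4, -0.1], [0.9, 0.7], [1.1, 0.3], [-0.0, -0.2]], [[0.1, -0.0], [0.4, -0.2], [0.4, -0.3], [0.6, -0.3], [1.1, -1.4], [-0.7, -0.9], [-0.6, -0.7], [1.4, -0.2]]]
[[0.586, 0.205, 0.079], [0.602, 0.126, 0.079], [0.618, 0.048, 0.079], [0.634, -0.031, 0.079]]
```

```bash
cat > h.py <<'E'
from bench import arm
import numpy as np,cv2
from scipy.spatial.transform import Rotation as R
p=np.load("pose.npy");Rz=R.from_euler("z",p[2])
O=(Rz*R.from_euler("x",np.pi)).as_rotvec()
def w(x,y,z): return Rz.apply([x,y,0])+[p[0],p[1],z]   # store x,y ; world z
Y=dict(a=.12,b=.04,c=-.04,d=-.12)
def F(): return np.array(arm.get_state()["force"])
def snap(n,f): cv2.imwrite(f"pics/{f}.png",arm.read_camera(n))
E
python3 - <<'E'
from h import *
arm.gripper_to(0)
arm.move_pose(w(-.1,-.2,.2),O)
arm.move_pose(w(.048,-.12,.13),O)
s=arm.get_state();print(s["time_s"],s["tool_pos"],w(.048,-.12,.13),s["force"],s["opening"])
snap("wrist","w1")
c=arm.calibration("wrist");print(c)
K=np.array(c["intrinsics"])
P=np.array([w(.048,y,.079) for y in Y.values()]);q=(np.c_[P,np.ones(4)]@np.array(c["camera_from_world"]).T)[:,:3]
r=np.hypot(q[:,0],q[:,1]);th=np.arctan2(r,q[:,2]);print(np.round(K[:2,2]+K[0,0]*(th/r)[:,None]*q[:,:2]))
E
```

```text
3.925 [ 0.63290074 -0.03312183  0.13016351] [ 0.63386115 -0.03059973  0.13      ] [0.42009623 0.28049355 0.35179996] 0.0004616093045458576
{'intrinsics': array([[325.1922621 ,   0.        , 286.33476711],
       [  0.        , 325.1922621 , 206.01247949],
       [  0.        ,   0.        ,   1.        ]]), 'camera_from_world': array([[ 0.19811282, -0.98017704,  0.00206885, -0.15758721],
       [-0.94674695, -0.19080854,  0.25934977,  0.57717251],
       [-0.25381394, -0.05333919, -0.96578125,  0.47505402],
       [ 0.        ,  0.        ,  0.        ,  1.        ]])}
[[ 29. 210.]
 [ 93. 211.]
 [179. 211.]
 [284. 211.]]
```

View pics/w1.png

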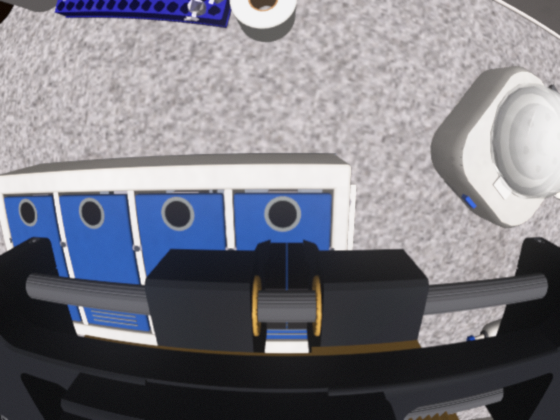

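Wrist view shows the dimples at a(28,212), b(91,212), c(178,213), d(283,214), within 3 px of prediction. So the pose is good, and I can start probing.

```bash
cat >> h.py <<'E'
def probe(l):
    x,y=.047,Y[l]
    arm.move_straight(w(x,y,.105),O,.25);arm.move_straight(w(x,y,.087),O,.1);arm.pause(.2)
    f0=F();log=[]
    for z in np.arange(.083,.0725,-.001):
        arm.move_straight(w(x,y,z),O,.02);arm.pause(.1)
        s=arm.get_state();f=(np.array(s["force"])-f0)[2];log.append((round(s["tool_pos"][2]*1e3,1),round(f,1)))
        if f>9: break
    print(l,log,round(s["time_s"],1))
    return f<=9
E
python3 - <<'E'
from h import *
for l in "dcba":
    if probe(l): print("free?",l);break
    arm.move_straight(w(.047,Y[l],.105),O,.1)
E
```

```text
d [(np.float64(82.9), np.float64(-1.3)), (np.float64(82.0), np.float64(0.5)), (np.float64(81.0), np.float64(-1.8)), (np.float64(80.0), np.float64(-1.4)), (np.float64(79.0), np.float64(-1.0)), (np.float64(78.0), np.float64(-1.7)), (np.float64(77.0), np.float64(-0.6)), (np.float64(76.0), np.float64(-1.5)), (np.float64(75.0), np.float64(-1.0)), (np.float64(74.0), np.float64(-0.5)), (np.float64(73.0), np.float64(-1.6))] 8.7
free? d
```

The force is near zero all the way down on d. I need to look to see whether the lid is tipping.

```bash
python3 - <<'E'
from h import *
print([np.round(F(),1).tolist() for _ in range(3)],arm.get_state()["tool_pos"],w(.047,-.12,.073))
a=arm.read_camera("side")[170:280,200:350];b=arm.read_camera("wrist")
r=cv2.resize(a,(450,330),interpolation=cv2.INTER_CUBIC)
o=np.zeros((420,790,3),np.uint8);o[:330,:450]=r;o[:300,450:]=cv2.resize(b[100:400,100:440],(340,300));cv2.imwrite("pics/d1.png",o)
E
```

```text
[[0.1, 0.4, -0.4], [0.1, 0.4, -0.4], [0.1, 0.4, -0.4]] [ 0.6328907  -0.03079751  0.07298804] [ 0.63288156 -0.03080072  0.073     ]
```

View pics/d1.png

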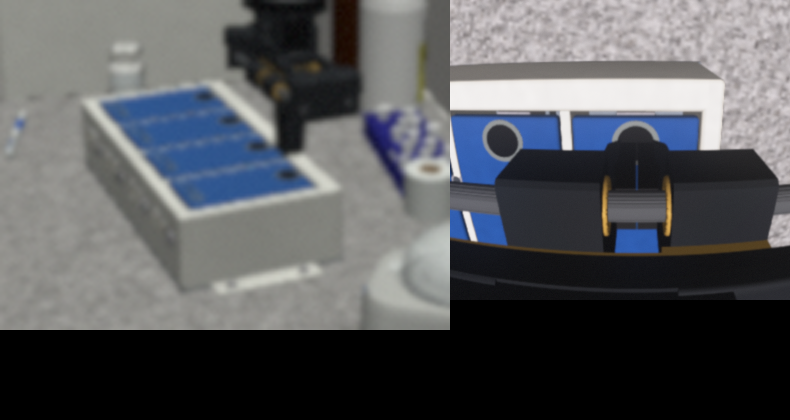

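The side view puts the fingertip near (296,219), above dimple d at (296,228). So the tips seem to be still above the lid. I'll compare that with the projected TCP.

```bash
python3 - <<'E'
from h import *
from fit import proj
t=np.array(arm.get_state()["tool_pos"])
o=np.zeros((600,800,3),np.uint8)
for i,n in enumerate(("scene","side")):
    q=proj(n,np.array([t+[0,0,d] for d in(0,.02,.04)]));print(n,np.round(q,1).tolist())
    u,v=np.round(q[0]).astype(int);im=arm.read_camera(n)[v-40:v+20,u-40:u+40];print(u-40,v-40)
    o[:300,400*i:400*i+400]=cv2.resize(im,(400,300),interpolation=cv2.INTER_CUBIC)
    cv2.drawMarker(o,(400*i+202,202),(0,0,255),0,12)
c=arm.calibration("wrist");K=c["intrinsics"]
P=np.array([t+[0,0,d] for d in(0,.01,.02,.03)]);q=(np.c_[P,np.ones(4)]@c["camera_from_world"].T)[:,:3]
r=np.hypot(q[:,0],q[:,1]);th=np.arctan2(r,q[:,2]);px=np.round(K[:2,2]+K[0,0]*(th/r)[:,None]*q[:,:2]).astype(int);print(px.tolist())
im=arm.read_camera("wrist")
for a in px: cv2.circle(im,tuple(map(int,a)),1,(0,0,255),-1)
o[300:600,:400]=cv2.resize(im[175:275,220:353],(400,300),interpolation=cv2.INTER_CUBIC)
cv2.imwrite("pics/d2.png",o)
E
```

```text
scene [[296.2, 202.8], [296.3, 196.9], [296.5, 190.9]]
256 163
side [[295.7, 229.4], [295.6, 223.3], [295.6, 217.1]]
256 189
[[288, 237], [289, 244], [289, 250], [289, 258]]
```

View pics/d2.png

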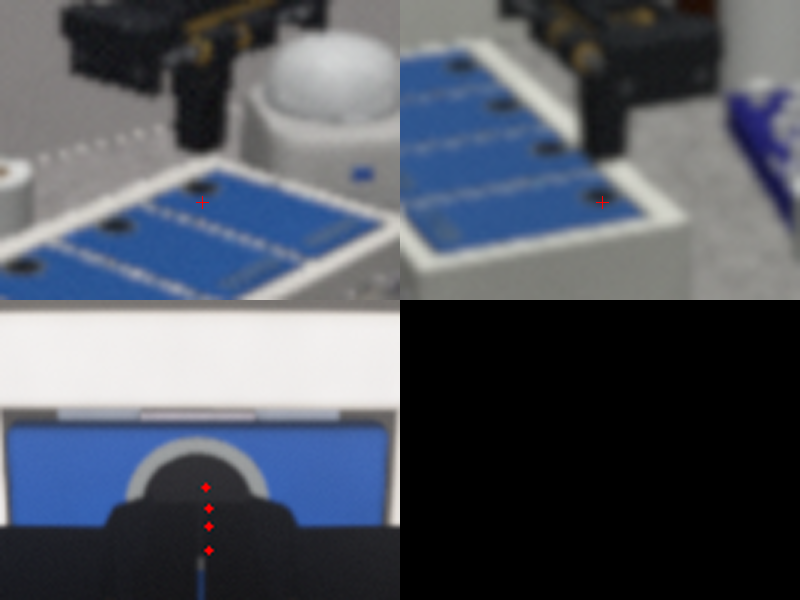

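Both outside views agree that the fingertips are about 30 mm above the reported TCP: in scene the tip is at (296,193) against a projected 203, in side at (296,220) against 229. The horizontal position matches. So contact should come near reported z ≈ 0.05, and I'll find it by touch before relying on that offset.

```bash
cat >> h.py <<'E'
def press(l,z0,zmin):
    x,y=.047,Y[l]
    arm.move_straight(w(x,y,z0),O,.1);arm.pause(.2)
    f0=F()[2];log=[];hit=None;z=z0
    while z>zmin:
        z-=.001
        arm.move_straight(w(x,y,z),O,.03);arm.pause(.05)
        s=arm.get_state();f=s["force"][2]-f0;log.append((round(float(s["tool_pos"][2])*1e3,1),round(float(f),1)))
        if f>2 and hit is None: hit=z
        if f>9 or (hit and z<hit-.0065): break
    print(l,log,hit,round(s["time_s"],1))
    return hit and f<=9
E
python3 - <<'E'
from h import *
print(press("d",.062,.040))
E
```

```text
d [(61.1, 0.3), (60.0, -0.0), (59.0, -0.1), (58.0, -0.5), (57.0, -0.0), (56.0, -0.3), (55.0, 0.1), (53.9, 0.3), (53.0, 0.2), (52.0, -0.5), (51.0, -1.1), (50.0, -0.5), (49.0, -0.2), (48.0, -0.2), (47.3, 3.7), (46.6, 6.1), (46.1, 9.1)] 0.046999999999999986 14.5
False
```

Contact came at reported z ≈ 0.0475, so the real tips are 32 mm shorter than the reported TCP (0.080 − 0.0475). Lid d stiffens to 9 N and is locked. Next lids, with the measured offset.

```bash
python3 - <<'E'
from h import *
arm.move_straight(w(.047,Y["d"],.060),O,.15)
for l in "cba":
    arm.move_straight(w(.047,Y[l],.060),O,.2)
    if press(l,.051,.038): print("free",l);break
    arm.move_straight(w(.047,Y[l],.060),O,.15)
E
```

```text
c [(50.1, 0.6), (49.0, -0.6), (48.0, 1.6), (47.3, 3.7), (46.5, 6.5), (46.1, 9.9)] 0.04699999999999999 17.6
b [(50.1, -0.3), (49.0, -0.3), (48.0, 1.2), (47.3, 2.9), (46.3, 4.8), (45.2, 5.3), (44.1, 5.4), (43.2, 5.3), (42.1, 5.8), (41.1, 4.8), (40.0, 4.7)] 0.04699999999999999 22.1
free b
```

Lids c and d are locked. Lid b gives a steady 5 N, so it is free. I'll press on to about 22 mm real depth, then retreat over it to the robot's side.

```bash
python3 - <<'E'
from h import *
OFF=.0325;x,y=.047,Y["b"];f0=F()[2]-4.8
for z in (.037,.034,.031,.029,.027,.0255,.0245):
    arm.move_straight(w(x,y,z),O,.03);arm.pause(.05);f=F()-[0,0,f0];print(z,np.round(f,1).tolist())
    if f[2]>14: print("stop");break
arm.move_straight(w(x,y,.195-OFF),O,.2)
arm.move_straight(w(-.085,y,.195-OFF),O,.2)
print(arm.get_state()["time_s"])
o=np.zeros((330,780,3),np.uint8)
for i,n in enumerate(("scene","side")):
    im=arm.read_camera(n)
    im=im[155:265,215:345] if i==0 else im[150:260,210:340]
    o[:,390*i:390*i+390]=cv2.resize(im,(390,330),interpolation=cv2.INTER_CUBIC)
cv2.imwrite("pics/e1.png",o)
E
```

```text
0.037 [0.4, 0.1, 3.6]
0.034 [0.6, 0.4, 3.2]
0.031 [2.0, 0.0, 3.0]
0.029 [1.4, -0.6, 2.9]
0.027 [2.2, -0.2, 3.9]
0.0255 [1.1, -0.6, 4.2]
0.0245 [1.2, -0.1, 4.6]
25.8667
```

View pics/e1.png

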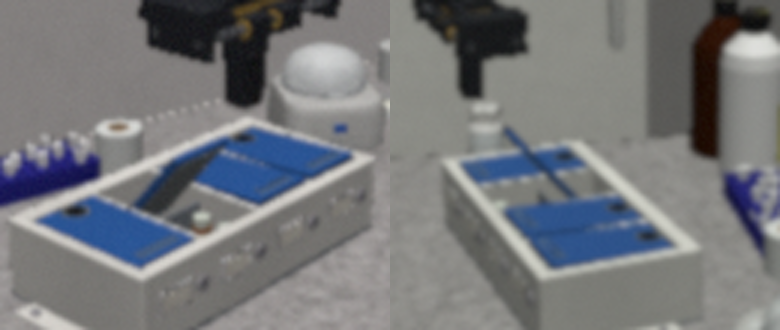

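Lid b stands at about 0.9 rad, with its lip at (508,128) in the side crop. The others are shut, and the tips are high on the robot's side. Now I'll push it along the lip's arc, watching the force.

```bash
python3 - <<'E'
from h import *
OFF=.0325;y=Y["b"]
def tip(th):   # store x of TCP, height of the true tips
    c,s=np.cos(th),np.sin(th);zt=.076+.085*s-.015
    e=-.085*c-.004*s
    if th>np.pi/2:
        k=(zt-.076+.004*c)/s; e=min(e,-k*c-.004*s)
    return .018+e-.009,zt
x,z=tip(.75)
arm.move_straight(w(-.085,y,z-OFF),O,.2);arm.pause(.2);f0=F()
ex=Rz.apply([1,0,0])
for th in np.r_[.75:1.5:6j,1.56,1.6,1.64,1.67,1.70,1.72]:
    x,z=tip(th);arm.move_straight(w(x,y,z-OFF),O,.06);arm.pause(.05)
    f=F()-f0;print(round(th,2),round(x,4),round(z,3),round(float(f@ex),1),round(float(f[2]),1))
    if f@ex<-9 or abs(f[2])>9: print("stop");break
print(arm.get_state()["time_s"])
o=np.zeros((330,780,3),np.uint8)
for i,n in enumerate(("scene","side")):
    im=arm.read_camera(n)
    im=im[155:265,215:345] if i==0 else im[150:260,210:340]
    o[:,390*i:390*i+390]=cv2.resize(im,(390,330),interpolation=cv2.INTER_CUBIC)
cv2.imwrite("pics/e2.png",o)
E
```

```text
0.75 -0.0559 0.119 -0.4 0.2
0.9 -0.047 0.128 -0.4 -0.7
1.05 -0.0368 0.135 -1.3 0.3
1.2 -0.0255 0.14 -0.5 -1.1
1.35 -0.0135 0.144 -0.2 -0.1
1.5 -0.001 0.146 -0.5 0.2
1.56 0.0041 0.146 -0.8 -0.1
1.6 0.007 0.146 -1.4 -0.0
1.64 0.0098 0.146 -0.4 -0.7
1.67 0.0119 0.146 -0.8 -0.0
1.7 0.014 0.145 -0.9 1.1
1.72 0.0153 0.145 -4.7 3.6
31.225
```

View pics/e2.png

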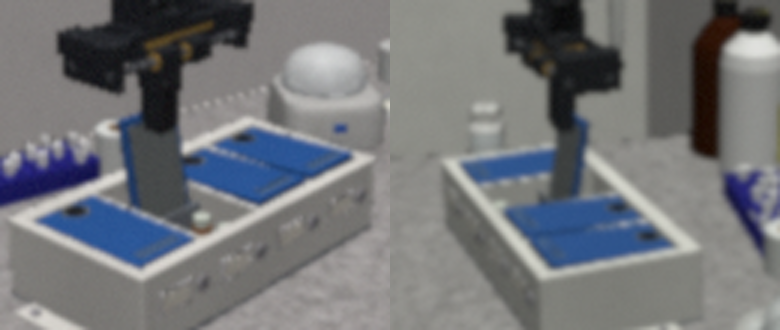

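The lid is up against the fingers, and the force rose from about 1 N to 4.7 N at the end, which suggests the stop. I'll retreat and check the angle against the projected lip.

```bash
python3 - <<'E'
from h import *
from fit import proj
OFF=.0325;y=Y["b"]
arm.move_straight(w(-.045,y,.145-OFF),O,.15)
arm.move_straight(w(-.09,y,.23-OFF),O,.2)
arm.move_straight(w(-.12,-.25,.23-OFF),O,.3)
print(arm.get_state()["time_s"])
o=np.zeros((560,780,3),np.uint8)
for i,n in enumerate(("scene","side")):
    im=arm.read_camera(n);q=[]
    for th in(1.57,1.75):
        c,s=np.cos(th),np.sin(th)
        q.append(proj(n,np.array([w(.018-.085*c+sg*.004*s,y+dy,.076+.085*s+sg*.004*c) for sg in(-1,1) for dy in(.036,-.036)])))
    u,v=np.round(q[0].mean(0)).astype(int);u0,v0=u-32,v-25
    S=6;A=cv2.resize(im[v0:v0+90,u0:u0+65],(390,540),interpolation=cv2.INTER_CUBIC)
    for Q,col in zip(q,((0,0,255),(0,255,0))):
        for a in Q: cv2.circle(A,tuple(int(k) for k in (a-[u0,v0]+.5)*S),2,col,-1)
    o[:540,390*i:390*i+390]=A
cv2.imwrite("pics/e3.png",o)
E
```

```text
33.6333
```

View pics/e3.png

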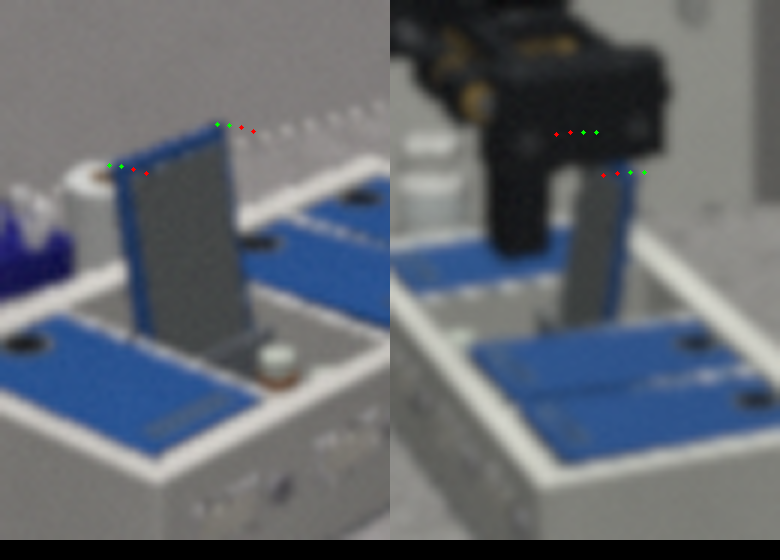

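The lip edge in scene, at about (120,166) and (222,126) in the crop, matches the 1.75 rad marks (green) and not the upright ones (red). The other three lids are shut and the arm touches nothing, so I'm handing in.

```bash
python3 -c "
from bench import arm
arm.pause(.3);print(arm.job_done())"
```

```text
the job is handed in; nothing more can be done
None
```

Lid b rocked and now stands open by itself at about 1.7 rad; c and d proved locked and a was not pressed. The real fingertips are about 32 mm shorter than the reported TCP, so I corrected for that; the job is handed in at about 34 s of the 54 s limit, result not shown.

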